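Start the long clamping screw in the deep well

TASK

Take the long clamping screw (brass head) out of the wooden stand and lower it upright to the bottom of the deep well in the blue clamp base, its head bar in line with the white marks so that its foot passes the slot at the bottom. Then start it: turn it clockwise, seen from above, until the head bar points along the red marks, and let it stand there upright. Leave the short screw in the stand.

Things in the scene. Friction and masses are not known exactly. Their poses are not given: they have to be found in the camera images.
- long_screw: Long screw, loose, 0.2 kg, upright in either hole of the stand, 130 mm tall. Origin: centre of its underside, z up its axis. Foot bar 29 (x) x 10 (y) x 6 mm high; stem 10 mm across to z = 30; threaded shank 29 mm across to z = 94; brass head bar z = 98 to 130, 50 mm long on x, 14 mm thick on y (grip across y). A half turn makes no difference. It goes straight down the well without turning.
- long_screw_head (a point): Centre of the long screw's brass head bar, 114 mm above the underside of its foot; axes as the screw's.
- short_screw: Short screw, 95 mm tall, black head bar (50 x 14 x 32 mm, z = 63 to 95), otherwise like the long one; stands in the other hole of the stand and stays there. Too short for the well.
- stand: Wooden stand, 170 (x) x 75 (y) mm, 60 mm high, fixed. Origin: centre of its underside. Two round holes 36 mm across at x = +45 and -45 mm, their floor 6 mm above the bench; the screws stand on that floor. Beware: the work lamp's upright arm, 80 mm wide and 0.7 m tall, stands at the bench's front edge, 320 mm ahead of the robot and 60 mm left of its middle; keep the elbow and forearm left of it.
- clamp_base: Blue clamp base, 96 x 96 mm, 100 mm high, on a dark flange 116 x 116 x 12 mm, fixed. Origin: centre of its underside, on the well's axis. Well 38 mm across, conical mouth 56 mm across, floor at z = 12 mm. White lines on its top run along its x axis, in line with the slot of the gate below. With the screw's foot on the floor the head bar's underside is 10 mm above the top face.
- gate (a point): Centre of the top of the brass gate in the well, 38 mm above the bench. From z = 28 to 38 mm it leaves only a slot 19 mm wide along the base's x axis: a foot bar more than about 15 degrees out of line stops on it. In the chamber below (z = 12 to 28 mm) the foot turns freely clockwise seen from above; pins stop it about 75 degrees past the white lines, and 25 degrees the wrong way.
- red_mark: Pair of red lines on the base's top, on both sides of the mouth. Origin as the clamp base's; its x axis runs along the red lines, 60 degrees clockwise (seen from above) from the white ones: the direction of the head bar once the screw is started.
Mind the look-alikes: they are no part of the job. What is shaped like the long_screw but pink or turquoise is not meant.

How it is judged:
On the way:
1. the long screw's foot is below the slot at the bottom of the well, the head bar still near the white marks (z of long_screw in the frame of clamp_base below 0.022 m and horizontal distance between long_screw and clamp_base below 0.012 m and angle between the x axis of long_screw and the x axis of clamp_base, either way round below 0.5 rad), for 0.1 s.
At the end, for the whole second after the job is handed in: The long screw stands at rest on the floor of the well (foot within 6 mm of the floor, within 12 mm of the well's axis, upright within 10 degrees), its head bar within 18 degrees of the red marks; the short screw still stands in its hole of the stand (z of long_screw in the frame of clamp_base below 0.018 m and horizontal distance between long_screw and clamp_base below 0.012 m and angle between long_screw's own z axis and vertical below 0.18 rad and angle between the x axis of long_screw and the x axis of red_mark, either way round below 0.32 rad and linear speed of long_screw below 0.02 m/s and z of short_screw in the frame of stand below 0.02 m and horizontal distance between short_screw and stand below 0.06 m and angle between short_screw's own z axis and vertical below 0.3 rad); the robot touches nothing.
It fails at once if the short screw is pulled out of the stand (z of short_screw in the frame of stand above 0.05 m).
It also fails if it takes over 45 s, if anything falls off the work surface, if the arm or the gripper's body presses on something with over 40 N, if the wrist force passes 120 N, or if a joint passes its speed limit or range.

ROBOT

A 6-joint arm with a two-finger parallel gripper is mounted at the origin on a cart in front of the work surface, level with it; the furniture and walls round the work are solid. World frame = base frame: x ahead of the robot, y to its left, z up, the work surface at z = 0. Lengths are in m, angles in rad, forces in N, time in s.
With the tool pointing down it reaches from about 0.35 to 0.725 m from the base axis. Payload 4.3 kg.
Tool frame: the origin (TCP) lies at the very end of the fingers, on their centre line; the grasp point (between the pads) lies 19 mm behind it; z points along the fingers, y is the line along which they close (so a half turn about z gives the same grasp; the last joint's range is limited). The gripper opens to 85 mm and grips with 20 to 120 N. Pads are 22 mm wide; open, the fingers measure 114 mm over their backs; the gripper's body (76 mm by 85 mm) begins 54 mm behind the grasp point. The pads swing forward as they close: fully open they stand 13 mm farther back than shut.
Start: joints at [1.142, 0.377, 0.081, 1.274, 0, 1.46], TCP at [0.18, 0.546, 0.231] pointing down, gripper open.
Joint ranges: [-2.72, 2.72], [-0.84, 1.66], [-1.02, 1.22], [-1.77, 2.12], [-1.37, 1.28], [-3.14, 3.14]. Speed limits (rad/s): [2.57, 2.57, 3.14, 3.14, 3.14, 3.14].

INTERFACE

Orientations are given as [roll, pitch, yaw] about the fixed x, y, z axes, in that order (R = Rz(yaw) Ry(pitch) Rx(roll)).
In Python, from workcell import env gives the robot as it stands. The module is installed in compiled form; this text tells all that it offers.
- The arm moves only by the tool arm_command, never from a script. Its argument "motion" is a list of rows, each a list of 7 numbers: the shift along the tool's x, y, z in units of 60 mm (1.0 is 60 mm), then the turn, a rotation vector about the tool's x, y, z in units of 10 degrees (1.0 is 10 degrees), then the finger opening in mm, from 0 to 85.4. In form: [[x, y, z, rx, ry, rz, hand], ...]. A call has exactly 10 rows; each row shifts and turns the commanded pose from where the row before left it, along the tool's axes as they then stand; what a row does not reach is not made up. A row lasts 1/8 s, in which the tool goes at most 62.5 mm and 10.7 degrees, less where a joint would pass 70% of its speed; a pose out of reach is approached as far as the arm can. A call is refused whole if a number of a shift passes 1 or a number of a turn 1, either way. A call with a gripper value outside its range is refused whole. The fingers move at their own pace and stop on an object; "newtons" is the grip in N (left out, the last holds). Time passes only in rows, so rows that do not move let the fingers close, or fill a call up. It gives the time, the measured TCP pose, the force, the opening and the grip force at its end, in the units of the state.
- env.sense(): the state, without advancing time (a new reading comes with each control period).
- env.grab_frame(name): name is "side" or "top"; returns a dict with "img" (384x512x3 uint8, red, green, blue), "fovy" (degrees; the focal length in pixels is half the picture's height over the tangent of half this angle, whatever the lens; pixels are square), "cx", "cy" (the principal point, pixels), "R" (3x3) and "t" (3): a world point X has camera coordinates R X + t. Camera axes: x right, y down, z forward; pixel columns grow to the right and rows downward; lengths in m; the calibration is good to about 2 mm. A picture is of the moment at which its call begins. There is no depth.
- env.job_done(): hands the job in; it is judged then, once.
The state is a dict: "time_s": time; "joint_pos": joint angles; "dq": joint speeds; "effort": joint torques, N m; "tcp_pos": TCP position; "ee_rot": TCP orientation; "force": force on the tool from outside, world axes, zero at the start; "moment": the same for the moment, N m; "width": opening from 0.0 (shut) to 1.0 (fully open); "grasp_force": force on a finger pad.
Only numpy, scipy, OpenCV 4.12 (cv2) and the standard library are available. Lean on these libraries where they do the work, as an engineer would, in place of code of your own. Each camera call takes 0.05 s, during which the arm holds its last target. There are 200 camera calls.

## Working session

There is one attempt and no reset: what is moved stays moved. The work goes in short steps, Python scripts to look and compute and a tool call to move; the robot and the scene stay as the last step left them, time stands still between calls to the robot, and variables do not carry over. Pictures are saved under pics/ and viewed, at most 10 in all, crops included, and the job is handed in when it is done.

Besides the shell and the picture viewer there is one more tool, called after "Emit:" in YAML: its name, and indented under it one key for each argument. arm_command: Moves the arm, as the interface text tells. Its arguments: {"type":"object","properties":{"motion":{"type":"array"},"newtons":{"type":"number"}},"required":["motion"]}

```bash
mkdir -p pics; cat > h.py <<'E'
import numpy as np, cv2
from workcell import env
def grab(n,save=None):
    f=env.grab_frame(n)
    if save: cv2.imwrite('pics/'+save,cv2.cvtColor(f['img'],cv2.COLOR_RGB2BGR))
    f['f']=f['img'].shape[0]/2/np.tan(np.radians(f['fovy'])/2); return f
def ray(f,u,v):
    d=np.array([(u-f['cx'])/f['f'],(v-f['cy'])/f['f'],1]); R=np.array(f['R']); 
    return -R.T@np.array(f['t']), R.T@d
def onz(f,u,v,z):
    o,d=ray(f,u,v); return o+d*(z-o[2])/d[2]
def proj(f,X):
    c=np.array(f['R'])@np.array(X)+f['t']; return f['cx']+f['f']*c[0]/c[2], f['cy']+f['f']*c[1]/c[2]
E
python3 - <<'E'
from h import *
a=grab('top','top0.png');b=grab('side','side0.png')
for f in (a,b): print(f['fovy'],f['cx'],f['cy'],ray(f,f['cx'],f['cy']))
print(env.sense())
E
```

```text
53.77769169604918 258.91177304284014 192.9950095110053 (array([0.41235643, 0.28136696, 0.93367338]), array([ 0.16218507, -0.00502192, -0.98674758]))
42.39859654197892 262.6514913996112 198.33356728958776 (array([0.42177354, 0.9639711 , 0.61284733]), array([ 0.16000061, -0.77941994, -0.60572631]))
{'time_s': 0.1, 'joint_pos': array([ 1.14168241e+00,  3.77983614e-01,  7.97824576e-02,  1.27437180e+00,
       -2.27045399e-05,  1.46048402e+00]), 'dq': array([0.00049911, 0.00011823, 0.00334487, 0.00087601, 0.00023307,
       0.00120132]), 'effort': array([ 1.46771839e-03, -4.64694428e+01,  2.70582068e+01,  1.19912135e-02,
       -1.16255496e-04, -3.32790393e-06]), 'tcp_pos': array([0.17999233, 0.54550637, 0.23046682]), 'ee_rot': array([-3.13982433e+00, -1.73019918e-04,  2.82279092e+00]), 'force': array([-0.10573574,  0.23221324, -0.52715736]), 'moment': array([0.0044712 , 0.01157705, 0.01512754]), 'grasp_force': 0.0, 'width': 0.9991721039197561}
```

View pics/top0.png

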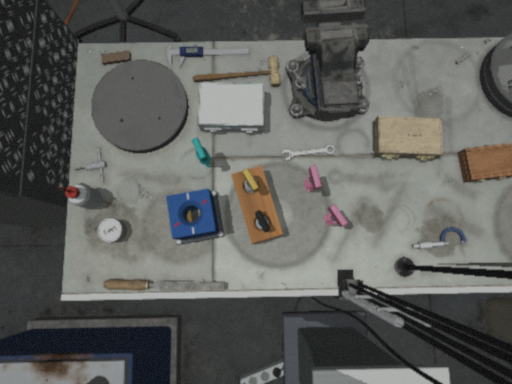

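View pics/side0.png

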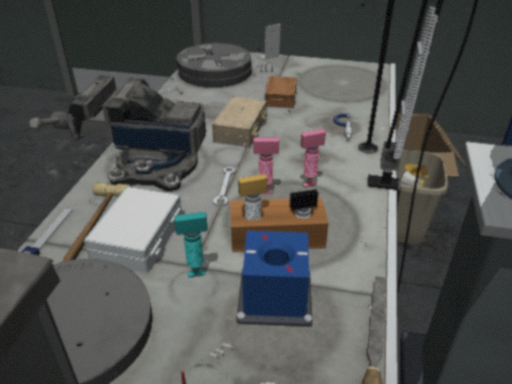

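The scene has five screw-like things. In the top view they are brass/yellow (250,180), black (263,220), turquoise (201,152), pink (314,178) and pink (337,215). The yellow-brass one in the wooden stand fits the description: brass head, standing in the stand beside the black one. The blue base is at (192,214). I'll confirm with one enlarged crop and measure by colour.

```bash
python3 - <<'E'
from h import *
a=grab('top');b=grab('side')
A=a['img'][155:250,160:290];B=b['img'][165:325,225:335]
c=lambda i,s:cv2.resize(cv2.cvtColor(i,cv2.COLOR_RGB2BGR),s,interpolation=cv2.INTER_CUBIC)
cv2.imwrite('pics/crop.png',np.vstack([np.hstack([c(A,(468,342)),c(B,(235,342))])]))
for f in (a,b): print('tcp px',proj(f,[0.18,.546,.231]), 'x',proj(f,[.5,.3,0]),proj(f,[.6,.3,0]),proj(f,[.5,.4,0]))
def comp(f,name,m,z,amin=20):
    n,l,s,ce=cv2.connectedComponentsWithStats(m.astype(np.uint8))
    for i in range(1,n):
        if s[i,4]>=amin:
            ys,xs=np.where(l==i); r=cv2.minAreaRect(np.c_[xs,ys].astype(np.float32))
            box=cv2.boxPoints(r); P=np.array([onz(f,*p,z)[:2] for p in box])
            e=[P[1]-P[0],P[2]-P[1]]; L=max(e,key=np.linalg.norm)
            print(name,s[i],ce[i].round(1),'xyz',onz(f,*ce[i],z).round(4),'dims',np.linalg.norm(e,axis=1).round(3),'ang',np.degrees(np.arctan2(L[1],L[0])).round(1))
for f,n in ((a,'top'),(b,'side')):
    h=cv2.cvtColor(f['img'],cv2.COLOR_RGB2HSV).astype(int);H,S,V=h[...,0],h[...,1],h[...,2]
    comp(f,n+' yellow',(H>=17)&(H<33)&(S>140)&(V>100),.136)
    comp(f,n+' orange',(H>=5)&(H<17)&(S>140)&(V>60),.06,200)
    comp(f,n+' blue',(H>=105)&(H<125)&(S>150)&(V>60),.1,400)
    comp(f,n+' red',((H<5)|(H>168))&(S>110)&(V>70),.1,4)
E
```

```text
tcp px (np.float64(107.49854056853374), np.float64(394.3844753791958)) x (np.float64(249.94516910542796), np.float64(219.45036397725315)) (np.float64(249.35523626374865), np.float64(179.74560165852856)) (np.float64(209.44821072668546), np.float64(220.19731777999783))
tcp px (np.float64(568.2376710692503), np.float64(282.84515477208043)) x (np.float64(293.4309717453023), np.float64(244.85498212084184)) (np.float64(240.09698021705603), np.float64(236.93738255136105)) (np.float64(283.89516495711484), np.float64(284.8116885503322))
top blue [ 167  190   49   48 1449] [191.3 213.7] xyz [0.5057 0.4275 0.1   ] dims [0.097 0.096] ang -81.4
top red [ 65 187  13  11 108] [ 71.  191.9] xyz [0.5596 0.696  0.1   ] dims [0.027 0.023] ang -91.0
top red [202 200   4   4   5] [203.8 201.4] xyz [0.5327 0.3999 0.1   ] dims [0.009 0.002] ang -45.1
top red [175 223   4   3   6] [176.5 224. ] xyz [0.4836 0.4598 0.1   ] dims [0.008 0.002] ang -45.0
side yellow [405 164  12   8  52] [410.3 167. ] xyz [0.3153 0.2064 0.136 ] dims [0.022 0.021] ang -149.0
side yellow [240 176  26  17 228] [251.6 182.8] xyz [0.
[... 575 characters left out ...]
red [314 140   5   6  10] [315.7 142.3] xyz [0.4916 0.0987 0.1   ] dims [0.021 0.005] ang -99.4
side red [256 143  10   9  33] [260.2 147. ] xyz [0.5967 0.1411 0.1   ] dims [0.018 0.03 ] ang 101.7
side red [266 143  10  10  38] [270.6 146.9] xyz [0.5766 0.136  0.1   ] dims [0.018 0.034] ang 100.8
side red [264 150   3   3   4] [265. 151.] xyz [0.5844 0.1535 0.1   ] dims [0.004 0.004] ang -105.9
side red [263 235   4   4   7] [264.3 236.7] xyz [0.5344 0.3997 0.1   ] dims [0.001 0.008] ang 135.7
side red [287 266   5   5  10] [288.8 268.4] xyz [0.4858 0.4592 0.1   ] dims [0.003 0.01 ] ang 136.1
side red [181 371   4  13  26] [182.7 377.5] xyz [0.5767 0.6591 0.1   ] dims [0.002 0.016] ang 115.4
```

View pics/crop.png

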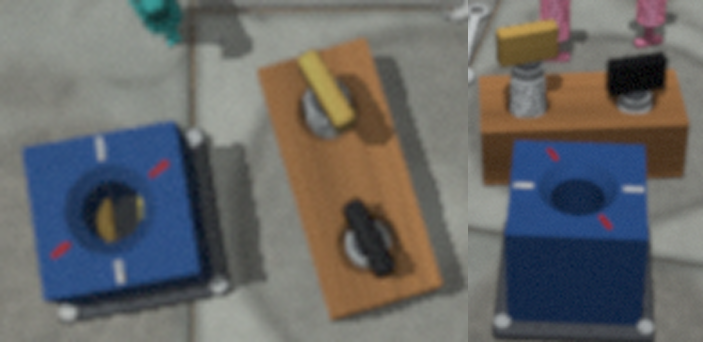

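The crop confirms it: the brass bar screw is in the rear-left hole of the wooden stand and the black short one is in the other. The base has white marks near image vertical and red marks on the diagonal. From the red marks, both views put the base centre at about (.509,.430), with the red axis at -50.8° and so the white axis at about 9°. Next I'll measure the brass bar.

```bash
cat >> h.py <<'E'
def delta(target,yaw=None):
    "remaining shift in tool axes (units of 60 mm) and yaw (units of 10 deg about tool z)"
    from scipy.spatial.transform import Rotation as Ro
    s=env.sense(); R=Ro.from_euler('xyz',s['ee_rot'])
    d=np.array(target)-s['tcp_pos']
    print('t',s['time_s'],'pos',s['tcp_pos'].round(4),'rpy',np.degrees(s['ee_rot']).round(2),'F',s['force'].round(1),'grip',s['grasp_force'],s['width'])
    print('shift now',(R.inv().apply(d)/.06).round(3))
    if yaw is not None:
        k=(yaw-np.degrees(s['ee_rot'][2])+180)%360-180
        R2=Ro.from_euler('z',k,degrees=True)*R
        print('rz units',round(-k/10,3),'shift after turn',(R2.inv().apply(d)/.06).round(3))
    return s
E
cat > m.py <<'E'
from h import *
a=grab('top')
h=cv2.cvtColor(a['img'],cv2.COLOR_RGB2HSV).astype(int)[165:200,235:268];H,S,V=h[...,0],h[...,1],h[...,2]
for vt in (70,120):
    m=((H>=18)&(H<35)&(S>90)&(V>vt)).astype(np.uint8)
    n,l,s,c=cv2.connectedComponentsWithStats(m); i=1+s[1:,4].argmax()
    ys,xs=np.where(l==i); xs=xs+235;ys=ys+165
    P=np.array([onz(a,x,y,.136)[:2] for x,y in zip(xs,ys)]).astype(np.float32)
    r=cv2.minAreaRect(P); w=np.linalg.svd(P-P.mean(0))[2][0]
    print(len(P),'mean',P.mean(0),'rect',r,'pca ang',np.degrees(np.arctan2(w[1],w[0])))
b=grab('side')
h=cv2.cvtColor(b['img'],cv2.COLOR_RGB2HSV).astype(int)[170:200,230:275];H,S,V=h[...,0],h[...,1],h[...,2]
m=(H>=14)&(H<35)&(S>110)&(V>90)
print('\n'.join(' '.join('%3d'%(v if q else 0) for v,q in zip(vr,qr)) for vr,qr in zip(V[4:28,6:42],m[4:28,6:42])))
E
python3 m.py; python3 -c "
from h import *
delta([.575,.305,.23],210.5)"
```

```text
168 mean [0.57295066 0.29513448] rect ((0.5728979706764221, 0.29468491673469543), (0.05147339403629303, 0.016225000843405724), 29.64798927307129) pca ang -149.64136
143 mean [0.57493615 0.29612282] rect ((0.5745583176612854, 0.295850545167923), (0.047402918338775635, 0.014472158625721931), 29.499984741210938) pca ang -150.70685
  0   0   0   0   0   0   0   0   0   0   0   0   0   0   0   0   0   0   0   0   0   0   0   0   0   0   0   0   0   0   0   0   0   0   0   0
  0   0   0   0   0   0   0   0   0   0   0   0   0   0   0   0   0   0   0   0   0   0 174 175 177 174 174 180 175   0   0   0   0   0   0   0
  0   0   0   0   0   0   0   0   0   0   0   0   0   0   0   0   0 172 174 174 179 181 183 182 184 182 184 183 180 176   0   0   0   0   0   0
  0   0   0   0   0   0   0   0   0   0   0 178 178 178 177 182 185 184 185 186 184 185 184 185 183 183 183 183 175 164 155   0   0   0   0   0
  0   0   0   0   0 179 178 177 179 183 185 187 184 187 187 186 189 185 186 185 185 185 179 178 174 171 165 162 154 141 134   0   0   0   0   0
  0   0   0 166 183 188 188 188 186 188 189 189 18
[... 2183 characters left out ...]
 0   0   0   0   0   0   0   0   0   0   0   0   0   0   0   0   0   0
  0   0   0   0   0   0   0   0   0   0   0   0   0   0   0   0   0   0   0   0   0   0   0   0   0   0   0   0   0   0   0   0   0   0   0   0
  0   0   0   0   0   0   0   0   0   0   0   0   0   0   0   0   0   0   0   0   0   0   0   0   0   0   0   0   0   0   0   0   0   0   0   0
  0   0   0   0   0   0   0   0   0   0   0   0   0   0   0   0   0   0   0   0   0   0   0   0   0   0   0   0   0   0   0   0   0   0   0   0
t 0.3 pos [0.1801 0.5458 0.231 ] rpy [-179.96   -0.    161.73] F [ 0.1  0.7 -0.1] grip 0.0 0.999796789687499
shift now [-7.508 -1.749  0.017]
rz units -4.877 shift after turn [-3.633 -6.799  0.021]
```

Emit:
arm_command:
  motion:
    - [-0.754, -0.188, 0, 0, 0, 0, 70]
    - [-0.754, -0.188, 0, 0, 0, 0, 70]
    - [-0.754, -0.188, 0, 0, 0, 0, 70]
    - [-0.754, -0.188, 0, 0, 0, 0, 70]
    - [-0.754, -0.188, 0, 0, 0, 0, 70]
    - [-0.754, -0.188, 0, 0, 0, 0, 70]
    - [-0.754, -0.188, 0, 0, 0, 0, 70]
    - [-0.754, -0.188, 0, 0, 0, 0, 70]
    - [-0.754, -0.188, 0, 0, 0, 0, 70]
    - [-0.754, -0.188, 0, 0, 0, 0, 70]
  newtons: 60

```text
time_s: 1.55
tcp_pos: [0.5756, 0.2962, 0.2312]
ee_rot: [3.141, -0.0, 2.823]
force: [0.7, 1.2, 0.1]
width: 0.82
grasp_force: 0.0
```

Emit:
arm_command:
  motion:
    - [0, 0, 0, 0, 0, -0.96, 60]
    - [0, 0, 0, 0, 0, -0.96, 60]
    - [0, 0, 0, 0, 0, -0.96, 60]
    - [0, 0, 0, 0, 0, -0.96, 60]
    - [0, 0, 0, 0, 0, -0.96, 60]
    - [0, 0, 0.3, 0, 0, 0, 60]
    - [0, 0, 0.3, 0, 0, 0, 60]
    - [0, 0, 0, 0, 0, 0, 60]
    - [0, 0, 0, 0, 0, 0, 60]
    - [0, 0, 0, 0, 0, 0, 60]

```text
time_s: 2.8
tcp_pos: [0.575, 0.2974, 0.1964]
ee_rot: [-3.141, 0.002, -2.623]
force: [-0.4, 0.3, -0.0]
width: 0.698
grasp_force: 0.0
```

```bash
python3 - <<'E'
from h import *
delta([.574,.297,.107],209.8)
b=grab('side','s1.png'); i=cv2.imread('pics/s1.png')
a=grab('top','t1.png'); j=cv2.imread('pics/t1.png')
cv2.imwrite('pics/c1.png',np.hstack([cv2.resize(i[90:270,190:340],(375,450)),cv2.resize(j[120:270,180:305],(375,450))]))
E
```

```text
t 2.8 pos [0.575  0.2974 0.1964] rpy [-1.7999e+02  1.0000e-01 -1.5026e+02] F [-0.4  0.3 -0. ] grip 0.0 0.6980703005318613
shift now [0.021 0.003 1.489]
rz units -0.006 shift after turn [0.021 0.003 1.489]
```

View pics/c1.png

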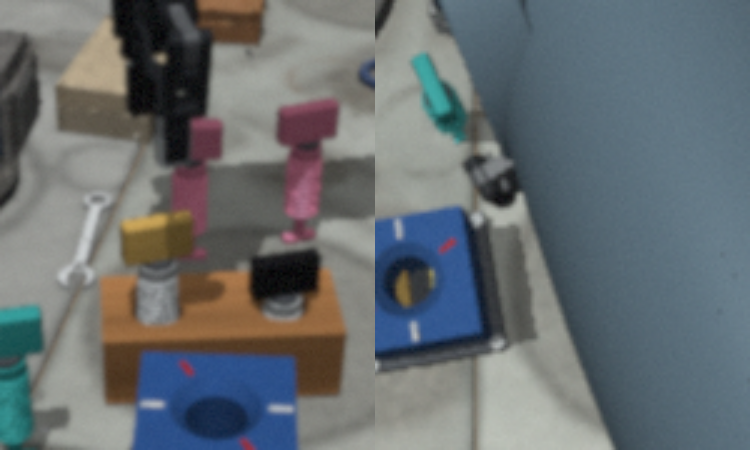

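The side crop shows the fingers above the brass head, at about crop (157,235), straddling it. I'll descend and grip.

Emit:
arm_command:
  motion:
    - [0, 0, 0.25, 0, 0, 0, 60]
    - [0, 0, 0.25, 0, 0, 0, 60]
    - [0, 0, 0.25, 0, 0, 0, 60]
    - [0, 0, 0.25, 0, 0, 0, 60]
    - [0, 0, 0.25, 0, 0, 0, 60]
    - [0, 0, 0.23, 0, 0, 0, 60]
    - [0, 0, 0, 0, 0, 0, 60]
    - [0, 0, 0, 0, 0, 0, 40]
    - [0, 0, 0, 0, 0, 0, 20]
    - [0, 0, 0, 0, 0, 0, 0]
  newtons: 60

```text
time_s: 4.15
tcp_pos: [0.5754, 0.2971, 0.1075]
ee_rot: [-3.141, 0.002, -2.623]
force: [-0.2, 1.0, 1.9]
width: 0.158
grasp_force: 59.9
```

Emit:
arm_command:
  motion:
    - [0, 0, 0, 0, 0, 0, 0]
    - [0, 0, 0, 0, 0, 0, 0]
    - [0, 0, 0, 0, 0, 0, 0]
    - [0, 0, 0, 0, 0, 0, 0]
    - [0, 0, 0, 0, 0, 0, 0]
    - [0, 0, -0.1, 0, 0, 0, 0]
    - [0, 0, -0.2, 0, 0, 0, 0]
    - [0, 0, -0.2, 0, 0, 0, 0]
    - [0, 0, 0, 0, 0, 0, 0]
    - [0, 0, 0, 0, 0, 0, 0]

```text
time_s: 5.4
tcp_pos: [0.5743, 0.2972, 0.1365]
ee_rot: [3.141, -0.0, -2.623]
force: [-0.9, -0.3, -2.1]
width: 0.148
grasp_force: 59.6
```

```bash
python3 - <<'E'
from h import *
delta([.509,.4298,.235],189.2)
b=grab('side','s2.png'); i=cv2.imread('pics/s2.png')
cv2.imwrite('pics/c2.png',cv2.resize(i[90:330,190:350],(400,600)))
E
```

```text
t 5.4 pos [0.5743 0.2972 0.1365] rpy [ 179.98   -0.   -150.26] F [-0.9 -0.3 -2.1] grip 59.558460116386414 0.14817562472910142
shift now [-0.151  2.459 -1.641]
rz units 2.054 shift after turn [ 0.722  2.355 -1.641]
```

View pics/c2.png

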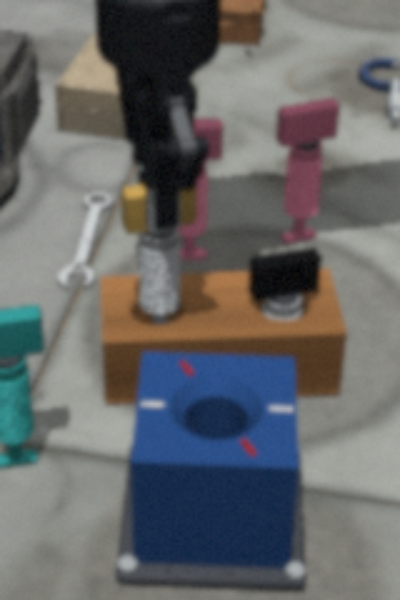

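The brass screw is held and half out, and the black one is still in its hole. Next: lift, turn and carry it over the well.

Emit:
arm_command:
  motion:
    - [0, 0, -0.41, 0, 0, 0, 0]
    - [0, 0, -0.41, 0, 0, 0, 0]
    - [0, 0, -0.41, 0, 0, 0, 0]
    - [0, 0, -0.41, 0, 0, 0, 0]
    - [0, 0, 0, 0, 0, 0.68, 0]
    - [0, 0, 0, 0, 0, 0.68, 0]
    - [0, 0, 0, 0, 0, 0.69, 0]
    - [0.1, 0.4, 0, 0, 0, 0, 0]
    - [0.1, 0.4, 0, 0, 0, 0, 0]
    - [0.1, 0.4, 0, 0, 0, 0, 0]

```text
time_s: 6.7
tcp_pos: [0.5445, 0.3658, 0.2342]
ee_rot: [-3.141, -0.001, -2.981]
force: [1.1, -0.2, -1.4]
width: 0.151
grasp_force: 59.5
```

Emit:
arm_command:
  motion:
    - [0.14, 0.4, 0, 0, 0, 0, 0]
    - [0.14, 0.4, 0, 0, 0, 0, 0]
    - [0.14, 0.355, 0, 0, 0, 0, 0]
    - [0, 0, 0, 0, 0, 0, 0]
    - [0, 0, 0, 0, 0, 0, 0]
    - [0, 0, 0, 0, 0, 0, 0]
    - [0, 0, 0, 0, 0, 0, 0]
    - [0, 0, 0, 0, 0, 0, 0]
    - [0, 0, 0, 0, 0, 0, 0]
    - [0, 0, 0, 0, 0, 0, 0]

```text
time_s: 7.95
tcp_pos: [0.5092, 0.4296, 0.235]
ee_rot: [3.141, 0.0, -2.981]
force: [0.2, 0.1, -1.5]
width: 0.154
grasp_force: 59.4
```

```bash
python3 - <<'E'
from h import *
s=delta([.509,.4298,.235],189.2)
z=s['tcp_pos'][2]-.101
b=grab('side','s3.png'); i=cv2.imread('pics/s3.png')
a=grab('top','t3.png'); j=cv2.imread('pics/t3.png')
for f in (b,a):
    for X in ([*s['tcp_pos'][:2],z],[*s['tcp_pos'][:2],z+.094],[.509,.4296,.1]): print(np.round(proj(f,X),1),end=' ')
    print()
cv2.imwrite('pics/c3.png',np.hstack([cv2.resize(i[120:330,205:345],(400,600)),cv2.resize(j[140:260,130:210],(400,600))]))
E
```

```text
t 7.95 pos [0.5092 0.4296 0.235 ] rpy [ 1.7999e+02  1.0000e-02 -1.7077e+02] F [ 0.2  0.1 -1.5] grip 59.40307438373566 0.15411810210602253
shift now [ 0.003  0.003 -0.001]
rz units 0.003 shift after turn [ 0.003  0.003 -0.001]
[277.3 235.1] [279.1 182.5] [276.8 252.2] 
[187.5 210.4] [178.3 204.5] [190.3 212.3]
```

View pics/c3.png

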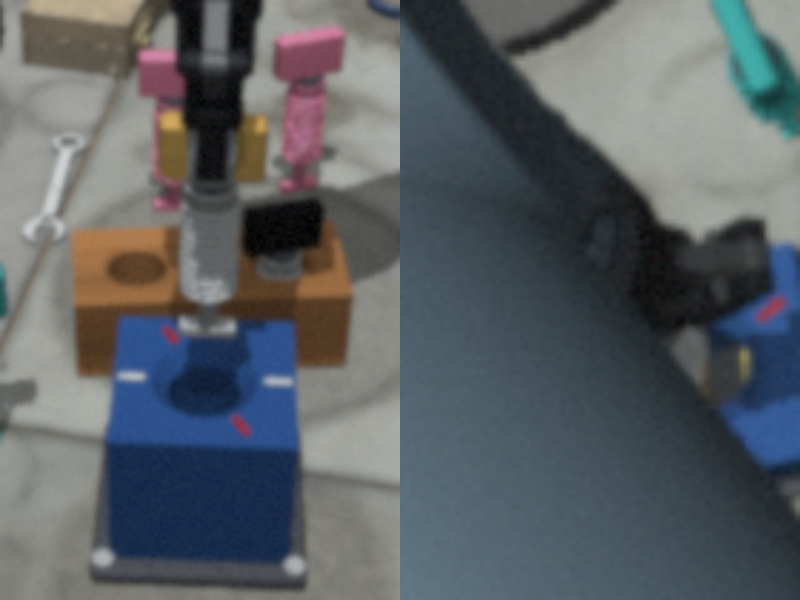

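The side crop shows the screw hanging upright, its foot at pixel (278,236) where (277,235) was expected, so the grasp is centred. Its bar is parallel to the white marks, so I'll lower it.

Emit:
arm_command:
  motion:
    - [0, 0, 0.16, 0, 0, 0, 0]
    - [0, 0, 0.16, 0, 0, 0, 0]
    - [0, 0, 0.16, 0, 0, 0, 0]
    - [0, 0, 0.16, 0, 0, 0, 0]
    - [0, 0, 0.16, 0, 0, 0, 0]
    - [0, 0, 0.16, 0, 0, 0, 0]
    - [0, 0, 0.16, 0, 0, 0, 0]
    - [0, 0, 0.16, 0, 0, 0, 0]
    - [0, 0, 0.16, 0, 0, 0, 0]
    - [0, 0, 0, 0, 0, 0, 0]

```text
time_s: 9.3
tcp_pos: [0.5085, 0.4293, 0.1473]
ee_rot: [-3.141, -0.002, -2.98]
force: [-0.4, 0.2, -1.6]
width: 0.151
grasp_force: 59.4
```

Emit:
arm_command:
  motion:
    - [0, 0, 0.08, 0, 0, 0, 0]
    - [0, 0, 0.08, 0, 0, 0, 0]
    - [0, 0, 0.08, 0, 0, 0, 0]
    - [0, 0, 0.08, 0, 0, 0, 0]
    - [0, 0, 0.08, 0, 0, 0, 0]
    - [0, 0, 0.08, 0, 0, 0, 0]
    - [0, 0, 0.05, 0, 0, 0, 0]
    - [0, 0, 0, 0, 0, 0, 0]
    - [0, 0, 0, 0, 0, 0, 0]
    - [0, 0, 0, 0, 0, 0, 0]

```text
time_s: 10.55
tcp_pos: [0.5093, 0.4298, 0.117]
ee_rot: [3.141, 0.001, -2.98]
force: [0.6, -0.2, -1.8]
width: 0.15
grasp_force: 59.4
```

The foot is through the gate with no contact force, at about z = 16 mm. Now I'll turn it 60° clockwise.

Emit:
arm_command:
  motion:
    - [0, 0, 0.02, 0, 0, 0, 0]
    - [0, 0, 0, 0, 0, 0.75, 0]
    - [0, 0, 0, 0, 0, 0.75, 0]
    - [0, 0, 0, 0, 0, 0.75, 0]
    - [0, 0, 0, 0, 0, 0.75, 0]
    - [0, 0, 0, 0, 0, 0.75, 0]
    - [0, 0, 0, 0, 0, 0.75, 0]
    - [0, 0, 0, 0, 0, 0.75, 0]
    - [0, 0, 0, 0, 0, 0.75, 0]
    - [0, 0, 0, 0, 0, 0, 0]

```text
time_s: 11.8
tcp_pos: [0.5092, 0.4297, 0.1155]
ee_rot: [3.141, -0.0, 2.257]
force: [-0.1, 0.1, -1.0]
width: 0.153
grasp_force: 59.5
```

```bash
python3 - <<'E'
from h import *
delta([.509,.4298,.113],129.2)
b=grab('side','s4.png'); i=cv2.imread('pics/s4.png')
cv2.imwrite('pics/c4.png',cv2.resize(i[150:330,205:345],(467,600)))
E
```

```text
t 11.8 pos [0.5092 0.4297 0.1155] rpy [179.99  -0.   129.32] F [-0.1  0.1 -1. ] grip 59.457900524139404 0.15310934879876656
shift now [ 0.003 -0.001  0.042]
rz units 0.012 shift after turn [ 0.003 -0.001  0.042]
```

View pics/c4.png

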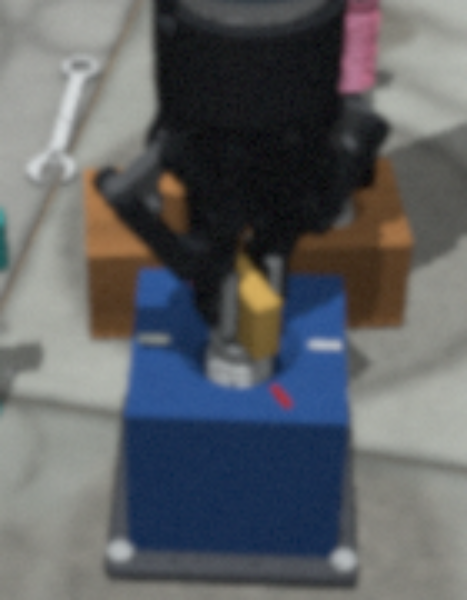

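The head bar now points along the red mark at crop (282,397), with the shank in the mouth. I'll set it on the floor, release and retreat.

Emit:
arm_command:
  motion:
    - [0, 0, 0.03, 0, 0, 0, 0]
    - [0, 0, 0.02, 0, 0, 0, 0]
    - [0, 0, 0, 0, 0, 0, 0]
    - [0, 0, 0, 0, 0, 0, 0]
    - [0, 0, 0, 0, 0, 0, 18]
    - [0, 0, 0, 0, 0, 0, 24]
    - [0, 0, 0, 0, 0, 0, 32]
    - [0, 0, 0, 0, 0, 0, 42]
    - [0, 0, 0, 0, 0, 0, 50]
    - [0, 0, 0, 0, 0, 0, 50]

```text
time_s: 13.1
tcp_pos: [0.5092, 0.4297, 0.1125]
ee_rot: [3.142, -0.0, 2.256]
force: [0.3, 0.1, -0.5]
width: 0.589
grasp_force: 0.0
```

Emit:
arm_command:
  motion:
    - [0, 0, -0.1, 0, 0, 0, 50]
    - [0, 0, -0.2, 0, 0, 0, 50]
    - [0, 0, -0.4, 0, 0, 0, 50]
    - [0, 0, -0.5, 0, 0, 0, 50]
    - [0, 0, -0.5, 0, 0, 0, 50]
    - [0, 0, -0.5, 0, 0, 0, 50]
    - [0, 0, -0.3, 0, 0, 0, 50]
    - [0, 0, 0, 0, 0, 0, 50]
    - [0, 0, 0, 0, 0, 0, 50]
    - [0, 0, 0, 0, 0, 0, 50]

```text
time_s: 14.35
tcp_pos: [0.5087, 0.4294, 0.2613]
ee_rot: [-3.14, -0.0, 2.256]
force: [0.1, 0.6, -0.0]
width: 0.587
grasp_force: 0.0
```

```bash
python3 - <<'E'
from h import *
s=delta([.509,.4298,.113],129.2)
b=grab('side','s5.png'); i=cv2.imread('pics/s5.png')
print(proj(b,[.509,.43,.142]),proj(b,[.509,.43,.11]))
cv2.imwrite('pics/c5.png',cv2.resize(i[150:330,205:345],(467,600)))
E
```

```text
t 14.35 pos [0.5087 0.4294 0.2613] rpy [-1.7988e+02 -1.0000e-02  1.2924e+02] F [ 0.1  0.6 -0. ] grip 0.0 0.5873632935157587
shift now [2.000e-03 1.400e-02 2.472e+00]
rz units 0.004 shift after turn [2.000e-03 1.400e-02 2.472e+00]
(np.float64(277.49774829516895), np.float64(231.13530660480748)) (np.float64(276.93318285937863), np.float64(247.42372000587352))
```

View pics/c5.png

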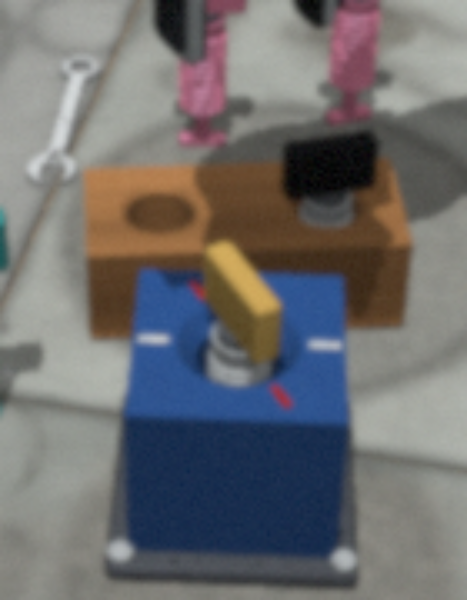

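The screw stands upright and free along the red marks. Its head top is at pixel (277.6,231.6), where (277.5,231.1) was expected for a seated screw, and the black screw is still in the stand. I'm handing in.

```bash
python3 -c "
from workcell import env
print(env.job_done())"
```

```text
the job is handed in; nothing more can be done
None
```

I handed the job in at about 14.5 s: the long brass screw stands upright on the well floor, turned 60° clockwise onto the red marks. The short screw is still in the stand and the gripper is clear; the hand-in call returned no verdict.

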